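# Clamp the plaster mould in the bench press

### The arm

A 6-joint arm with a two-finger parallel gripper is mounted at the origin on the work surface. World frame = base frame: x ahead of the robot, y to its left, z up, the work surface at z = 0. Lengths are in m, angles in rad, forces in N, time in s.
With the tool pointing down it reaches from about 0.275 to 0.975 m from the base axis. Payload 8.4 kg.
Tool frame: the origin (TCP) lies midway between the tips of the shut fingers; the grasp point (between the pads) lies behind it (arm.hold_point_z is the z of the grasp point in the tool frame, in m); z points along the fingers, y is the line along which they close (so a half turn about z gives the same grasp; the last joint's range is limited). The gripper opens to 92 mm and grips with 3 to 60 N. Pads are 20 mm wide; open, the fingers measure 128 mm over their backs; the gripper's body (75 mm by 189 mm) begins 69 mm behind the grasp point.
Start: joints at [1.244, 0.353, 1.633, -0, 1.155, -0.002], TCP at [0.199, 0.592, 0.215] pointing down, gripper open.
Joint ranges: [-2.63, 2.63], [-0.92, 2.1], [0.06, 2.66], [-1.3, 4.44], [0, 2.69], [-3.02, 3.02]. Speed limits (rad/s): [2.22, 2.22, 2.79, 3.14, 3.14, 3.14].

### API

Orientations are given as a rotation vector (axis times angle).
In Python, from rig import arm, read_camera, ticket, finder gives the robot as it stands.
- The arm moves only by the shell command python3 -m pendant 'ROWS' [OPENING] [FORCE]. ROWS is JSON, a list of rows, each a list of 6 numbers: the shift along the world's x, y, z in mm, then the turn, a rotation vector about the world's x, y, z in degrees. A call has exactly 5 rows; each row shifts and turns the commanded pose from where the row before left it; what a row does not reach is not made up. A row lasts 1/12 s, in which the tool goes at most 41.7 mm and 7.16 degrees, less where a joint would pass 70% of its speed; a pose out of reach is approached as far as the arm can. A call is refused whole if a number of a shift passes 41.7 or a number of a turn 7.16, either way. A call with a gripper value outside its range is refused whole. OPENING is the opening in per cent of the stroke, from 0 (shut) to 100 (fully open), set as the call begins (- or left out, the last holds). The fingers move at their own pace and stop on an object; FORCE is the grip in N (left out, the last holds). Time passes only in rows, so rows that do not move let the fingers close, or fill a call up. It gives the time, the measured TCP pose, the force, the opening and the grip force at its end, in the units of the state.
- arm.state(): the state, without advancing time (a new reading comes with each control period).
- read_camera(name): name is "scene" or "side" or "wrist"; returns a dict with "color" (420x560x3 uint8, red, green, blue), "fx", "fy", "cx", "cy" (pixels), "rvec" (rotation vector, rad) and "tvec" (3), from world to camera coordinates, as OpenCV has them; the wrist camera has in their place "mount" (4x4, takes a point from camera to tool coordinates, whose origin is the TCP and whose axes are the flange's). Camera axes: x right, y down, z forward; pixel columns grow to the right and rows downward; lengths in m; the calibration is good to about 2 mm. The wrist camera is an equidistant fisheye: a pixel r from the principal point sees the ray r / f radians off the axis. A picture is of the moment at which its call begins: read the wrist's pose just before it. There is no depth.
- ticket.hand_in(): hands the job in; it is judged then, once.
Trained networks look in a picture, given as the dict that the camera call returned (one of the last four; its "shot" number tells which), for a name from the list of things; names that differ only in an ending like _2 or _b are one class to them, and where a whole thing is asked for, a point or a joint stands for the part that bears it (a point fixed in the world has none). Each returns a list of dicts, best first, with "score" (0 to 1); they miss things now and then, are a little off and sometimes report something else, mostly with a low value. They report only what shows in the picture. A call takes as long as a camera call. They do not tell look-alikes from the thing itself.
- finder.cut_out(picture, name): "region" (420x560 bool, what is visible of it) and "rect" ([centre column, centre row, width, height] in pixels, round what is visible of it).
The state is a dict: "time": time; "q": joint angles; "qvel": joint speeds; "effort": joint torques, N m; "tcp_pos": TCP position; "ee_rot": TCP orientation; "contact_force": force on the tool from outside, world axes, zero at the start; "moment": the same for the moment, N m; "finger_gap": finger opening in m; "grasp_force": force on a finger pad.
Only numpy, scipy, OpenCV 4.12 (cv2) and the standard library are available. Lean on these libraries where they do the work, as an engineer would, in place of code of your own. Each camera call takes 0.05 s, during which the arm holds its last target. There are 200 camera calls.

### The job

Take the long, square-ended plaster mould out of the drying rack and slide it along the bed of the bench screw press, all the way back against the stop, square and centred under the pressure plate. Then turn the black ball knob clockwise until the plate holds the mould firmly, but do not wring it down hard, for plaster cracks. Leave the round-ended mould and the loop tool where they lie.

Things in the scene. Friction and masses are not known exactly. Their poses are not given: they have to be found in the camera images.
- mould_center (a point): centre (half-way up) of the loose closed plaster mould: a white block, square ends, 150 mm long (its x), 60 wide (y), 60 high (z), 0.5 to 0.85 kg, a seam round its mid-height. It starts upright in one of the rack's two lanes (which one varies), long axis along the lane. The dowels beside it leave room to grip it there only about its middle, across its width
- round_center (a point): centre of the other loose plaster mould, in the other lane of the rack: 132 mm long, 60 wide, only 42 high, with round ends; to be left there
- rack: fixed wooden drying rack: board 200 (x) by 250 (y) by 15 mm high, origin under its centre. Two moulds stand on it, at y = +65 and -65 mm, long axes along x. Beside each mould four upright dowels, 10 mm thick, 45 tall, at 60 mm ahead of and behind the lane's middle, 39 mm to either side of the lane's centre line
- press_home (a point): fixed point of the press: where the mould's centre is when home. x runs along the bed from open front to back stop, y across, z up. The flat steel bed lies 30 mm below this point (30 mm above the table), 100 mm wide, from 220 mm in front of this point to 100 behind; the stop's face is 75 mm behind this point, so the mould's far end (75 mm from its centre) meets it when home
- crosshead (a point): fixed point: centre of the press's crosshead, above the home place: 38 mm deep (x) by 225 wide (y) by 35 high, on 24 mm columns 90 mm to either side; nut on top to 28 mm above this point. It and the plate bar the way from above: the mould is set down on the bed in front of the plate, let go, and taken again by its near end (or pushed) to go in
- plate: flat steel pressure plate, 80 (x) by 110 (y) by 14 mm, origin at the centre of its underside, on the screw's axis. It starts 2 to 5 mm above the height of the mould's top. It hangs on springs: on meeting the mould it stays there, pressing with about 15 N at once and 30 N more per mm the screw still goes down. The mould is held firmly from 40 N; stay under 130 N; at 170 N it cracks
- knob_axis (a point): fixed point on the screw's vertical axis: the ball knob's centre with the screw fully up. Smooth black ball, 60 mm diameter, on a 20 mm screw; the nut's top is 53 mm below this point. Until the plate meets the mould the ball's centre is 136 mm above the plate's underside. It slips in the grip unless held across its widest part
- screw (a point): the same axis at the nut: a right-hand screw of 14 mm lead. Turning the ball clockwise seen from above lowers screw, ball and plate (the plate does not turn); about a third to half a turn is needed, so more than one grip. It takes 0.34 N m when free, 0.0022 N m more per newton on the mould, and stays where it is left
- loop_tool: a loose clay loop tool, 170 mm long with a 16 mm wooden handle, lying between press and rack; leave it
Not all that is in view belongs to the job. What is shaped like the part that bears mould_center but pink is not meant.

How it is judged:
On the way, in this order (a step that is already met when the one before it is completed fails the run):
1. the long mould is home on the press bed: against the back stop, centred and square (x of mould_center in the frame of press_home between -0.006 and 0.006 m and y of mould_center in the frame of press_home between -0.01 and 0.01 m and z of mould_center in the frame of press_home between -0.004 and 0.004 m and angle between the x axis of mould_center and the x axis of press_home, either way round below 0.1 rad), for 0.2 s.
2. the plate bears on the mould firmly (all of step 1 and contact force between plate and mould between 40 and 130 N), for 0.3 s.
At the end, for the whole second after the job is handed in: the long mould rests on the press bed, its centre within 6 mm of home along the bed, 10 mm across it and 4 mm in height, within 0.10 rad of square, and the pressure plate presses on it with 40 to 130 N, everything released and at rest (all of step 2 and linear speed of mould below 0.01 m/s); the robot touches nothing.
It fails at once if the mould is pressed so hard that it cracks (over 170 N) (contact force between plate and mould above 170 N).
It fails at once if the round-ended mould is disturbed (moved over 15 mm) (distance of round_center from where it was at the start of the episode above 0.015 m).
It fails at once if the loop tool is disturbed (moved over 30 mm) (distance of loop_tool from where it was at the start of the episode above 0.03 m).
It fails at once if the mould is tipped over (angle between mould_center's own z axis and vertical above 0.7 rad).
It also fails if it takes over 72 s, if anything falls off the work surface, if the arm or the gripper's body presses on something with over 40 N, if the wrist force passes 120 N, or if a joint passes its speed limit or range.

## Working session

There is one attempt and no reset: what is moved stays moved. The work goes in short steps, Python scripts to look and compute and a shell command to move; the robot and the scene stay as the last step left them, time stands still between calls to the robot, and variables do not carry over. Pictures are saved under pics/ and viewed, at most 10 in all, crops included, and the job is handed in when it is done.

```bash
ls; mkdir -p pics; cat > h.py <<'E'
import numpy as np, cv2
from rig import arm, read_camera, ticket, finder
from scipy.spatial.transform import Rotation as R
def save(n,p,crop=None):
    c=p["color"][:,:,::-1]
    if crop: x0,y0,x1,y1,s=crop; c=cv2.resize(c[y0:y1,x0:x1],None,fx=s,fy=s,interpolation=cv2.INTER_CUBIC)
    cv2.imwrite("pics/"+n+".png",c)
def proj(p,X):
    X=np.atleast_2d(X).astype(float)
    K=np.array([[p["fx"],0,p["cx"]],[0,p["fy"],p["cy"]],[0,0,1]])
    return cv2.projectPoints(X,np.array(p["rvec"],float),np.array(p["tvec"],float),K,None)[0][:,0]
def ray(p,uv,z):
    M=R.from_rotvec(p["rvec"]).as_matrix(); o=-M.T@np.array(p["tvec"])
    d=M.T@np.array([(uv[0]-p["cx"])/p["fx"],(uv[1]-p["cy"])/p["fy"],1])
    return o+d*(z-o[2])/d[2]
def wray(p,uv,z,s):
    r=np.array([uv[0]-p["cx"],uv[1]-p["cy"]]); n=np.hypot(*r)+1e-9; t=n/p["fx"]
    m=np.array(p["mount"]); d=np.array([*(np.sin(t)*r/n),np.cos(t)])
    W=R.from_rotvec(s["ee_rot"]).as_matrix(); o=W@m[:3,3]+s["tcp_pos"]; d=W@m[:3,:3]@d
    return o+d*(z-o[2])/d[2]
def wproj(p,X,s):
    W=R.from_rotvec(s["ee_rot"]).as_matrix(); m=np.array(p["mount"])
    c=(np.atleast_2d(X)-s["tcp_pos"])@W; c=(c-m[:3,3])@m[:3,:3]
    t=np.arctan2(np.hypot(c[:,0],c[:,1]),c[:,2]); k=p["fx"]*t/np.hypot(c[:,0],c[:,1])
    return np.c_[p["cx"]+k*c[:,0],p["cy"]+k*c[:,1]]
E
python3 - <<'E'
from h import *
a=read_camera("scene");b=read_camera("side")
save("scene1",a)
save("side1",b)
for n,p in(("scene",a),("side",b)):
    for k in("mould_center","round_center","rack","plate","loop_tool","knob_axis","press_home","crosshead","screw"):
        try: print(n,k,[(round(d["score"],2),np.round(d["rect"]).tolist()) for d in finder.cut_out(p,k)][:4])
        except Exception as e: print(n,k,e)
print(arm.state(),arm.hold_point_z)
E
```

```text
pics
scene mould_center [(0.94, [344.0, 191.0, 60.0, 61.0]), (0.84, [357.0, 271.0, 25.0, 75.0]), (0.68, [180.0, 178.0, 64.0, 58.0]), (0.64, [261.0, 201.0, 58.0, 34.0])]
scene round_center [(0.65, [412.0, 279.0, 35.0, 60.0]), (0.35, [154.0, 292.0, 140.0, 142.0])]
scene rack [(0.85, [382.0, 285.0, 112.0, 93.0]), (0.2, [156.0, 292.0, 145.0, 142.0])]
scene plate [(0.9, [157.0, 304.0, 102.0, 34.0]), (0.44, [157.0, 292.0, 141.0, 144.0])]
scene loop_tool [(0.97, [274.0, 284.0, 12.0, 70.0])]
scene knob_axis [(0.95, [151.0, 294.0, 140.0, 136.0])]
scene press_home [(0.85, [154.0, 292.0, 135.0, 144.0]), (0.3, [276.0, 285.0, 12.0, 74.0])]
scene crosshead [(0.66, [153.0, 294.0, 138.0, 141.0])]
scene screw [(0.55, [156.0, 293.0, 144.0, 142.0])]
side mould_center [(0.96, [310.0, 180.0, 63.0, 43.0]), (0.88, [249.0, 275.0, 39.0, 76.0]), (0.68, [234.0, 378.0, 84.0, 75.0]), (0.55, [221.0, 206.0, 58.0, 60.0])]
side round_center [(0.73, [306.0, 146.0, 52.0, 29.0])]
side rack [(0.78, [311.0, 171.0, 83.0, 84.0])]
side plate [(0.63, [410.0, 324.0, 52.0, 99.0]), (0.24, [377.0, 329.0, 175.0, 155.0])]
side loo
[... 235 characters left out ...]
26.0, 176.0, 151.0])]
{'time': 1.0, 'q': array([ 1.24358160e+00,  3.53004439e-01,  1.63340082e+00, -2.76824732e-05,
        1.15521037e+00, -2.43200254e-03]), 'qvel': array([-0.00019069,  0.0028749 ,  0.00114623, -0.00154872,  0.00099283,
       -0.00078366]), 'effort': array([ 9.74552204e-04, -5.93759680e+01, -3.34571528e+01,  6.98227761e-02,
        1.55585882e-02, -9.58290752e-05]), 'tcp_pos': array([0.1994661 , 0.59231347, 0.21457984]), 'ee_rot': array([ 5.07907441e-01,  3.10024211e+00, -4.21354121e-05]), 'contact_force': array([ 0.3106698 ,  0.37218149, -0.08760329]), 'moment': array([-0.02795523,  0.02247885,  0.01789565]), 'grasp_force': 0.0, 'finger_gap': 0.09179628531991667} -0.0187
```

View pics/scene1.png

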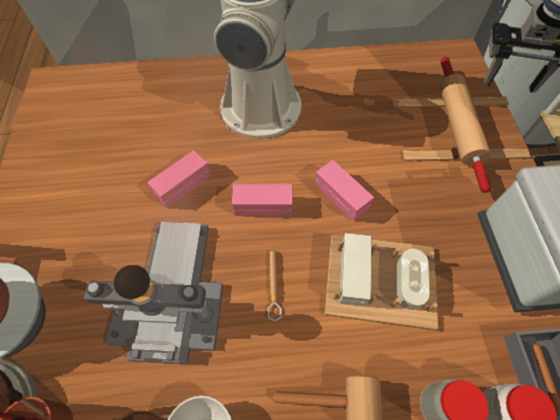

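View pics/side1.png

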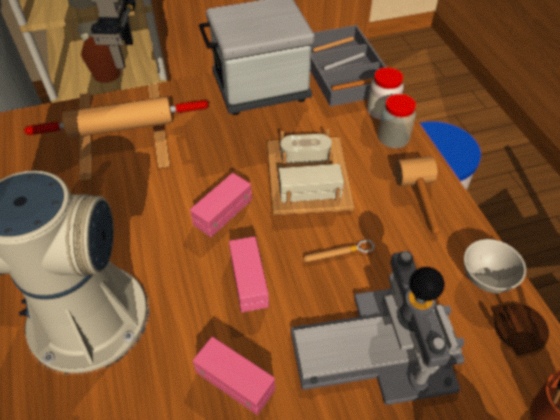

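The scene view shows the white square-ended mould at (357,271) and the round-ended one at (412,279) in the rack. The press is at (155,290) with its ball at (133,282), and the loop tool is at (274,284).

Things that could be taken for the mould are the pink blocks at (180,178), (262,200) and (344,190), and the round-ended mould at (412,279). I choose the white block at (357,271) and will check it in a close crop.

```bash
python3 - <<'E'
from h import *
a=read_camera("scene");b=read_camera("side")
A=cv2.resize(a["color"][205:365,85:235],None,fx=3,fy=3,interpolation=cv2.INTER_CUBIC)
B=cv2.resize(a["color"][225:335,320:445],None,fx=2.6,fy=2.6,interpolation=cv2.INTER_CUBIC)
C=np.zeros((480,450+325,3),np.uint8);C[:480,:450]=A;C[:B.shape[0],450:450+B.shape[1]]=B
cv2.imwrite("pics/c1.png",C[:,:,::-1])
save("c2",b,(285,240,475,400,4.2)); 
for uv in ((357,271),):print(ray(a,uv,.075))
for n,p in(("scene",a),("side",b)):
  for k in("mould_center","rack"):
    for d in finder.cut_out(p,k):
      if k=="mould_center":
        c=p["color"][d["region"]].mean(0)
        if c[0]-c[1]>40: continue
      q=cv2.minAreaRect(np.argwhere(d["region"])[:,::-1].astype(np.float32)); bx=cv2.boxPoints(q)
      print(n,k,d["score"],bx.round(1).tolist(),[ray(p,u,.015 if k=="rack" else .075)[:2].round(3).tolist() for u in bx])
E
```

```text
[0.57707543 0.18067545 0.075     ]
scene mould_center 0.78 [[338.70001220703125, 304.20001220703125], [341.79998779296875, 233.6999969482422], [372.70001220703125, 235.0], [369.6000061035156, 305.6000061035156]] [[0.646, 0.129], [0.484, 0.162], [0.494, 0.232], [0.655, 0.193]]
scene rack 0.85 [[321.8999938964844, 316.20001220703125], [331.0, 234.39999389648438], [444.8999938964844, 247.10000610351562], [435.79998779296875, 328.8999938964844]] [[0.654, 0.097], [0.457, 0.148], [0.515, 0.418], [0.704, 0.342]]
side mould_center 0.26 [[278.79998779296875, 274.29998779296875], [445.20001220703125, 242.10000610351562], [473.6000061035156, 388.3999938964844], [307.20001220703125, 420.6000061035156]] [[0.404, -0.063], [0.776, -0.092], [0.669, -0.4], [0.363, -0.365]]
side rack 0.82 [[265.3999938964844, 132.1999969482422], [346.79998779296875, 125.5999984741211], [353.6000061035156, 209.0], [272.20001220703125, 215.60000610351562]] [[0.515, 0.425], [0.739, 0.384], [0.644, 0.099], [0.449, 0.138]]
```

View pics/c1.png

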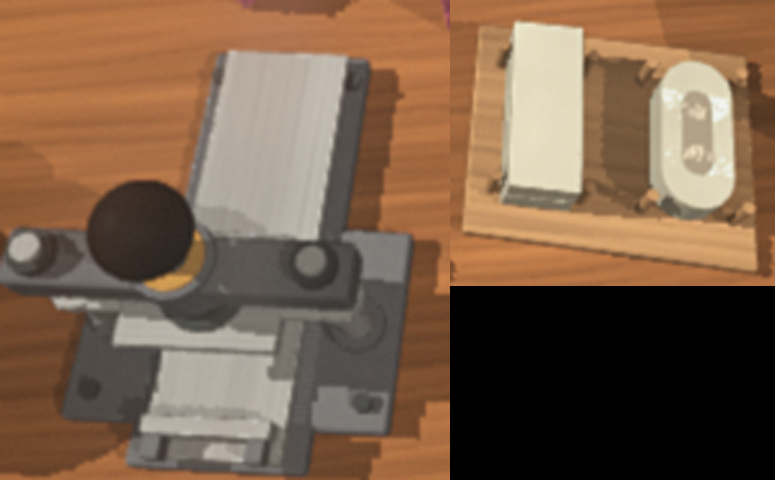

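View pics/c2.png

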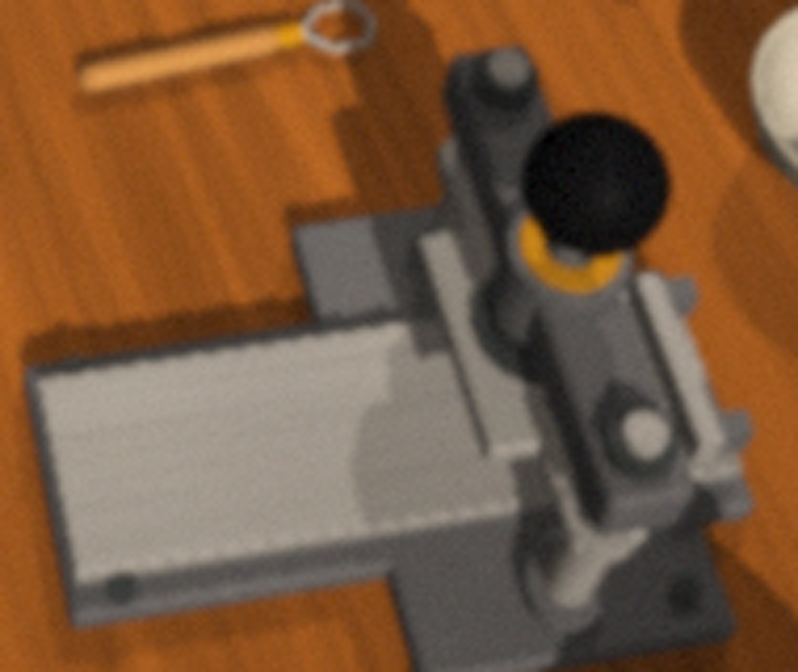

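The crop confirms the choice: the left lane at scene (357,271) holds a square-ended white block, and the right lane holds the lower, round-ended one. The press crops show the front corners of the bright bed at scene (161,222) and (201,223), and at side (295,332) and (304,379). The ball is at scene (132,282) and side (427,284).

```bash
python3 - <<'E'
from h import *
from scipy.optimize import least_squares
a=read_camera("scene");b=read_camera("side")
for p,l in((a,[(161.3,222.3),(200.7,223.3)]),(b,[(295,331.7),(303.6,378.6)])):
    q=[ray(p,u,.03)[:2] for u in l]; print(np.round(q,3).tolist(),np.linalg.norm(q[0]-q[1]))
f=lambda X:np.r_[proj(a,X)[0]-(131.7,282),proj(b,X)[0]-(427.1,283.8)]
s=least_squares(f,[.6,-.2,.2]);print("ball",s.x,s.fun)
# rack fit: board corners (scene crop)
C=np.array([(480,27),(465,232),(757,270),(747,58)]);sc=[((x-450)/2.6+320,y/2.6+225) for x,y in C]
print("rack",[ray(a,u,.015)[:2].round(3).tolist() for u in sc])
M=np.array([(515,22),(583,27),(580,193),(503,188)]);sm=[((x-450)/2.6+320,y/2.6+225) for x,y in M]
q=np.array([ray(a,u,.075)[:2] for u in sm]);print("mould top",q.round(3).tolist(),q.mean(0))
for d in finder.cut_out(b,"loop_tool")+finder.cut_out(a,"loop_tool"):print(d["score"],d["rect"])
for p,u in((a,(272,252)),(a,(276,318))):print(ray(p,u,.01))
E
```

```text
[[0.392, -0.271], [0.404, -0.173]] 0.09889495934346411
[[0.404, -0.177], [0.389, -0.275]] 0.09920615851542285
ball [ 0.61459908 -0.25228375  0.22963209] [ 0.02871244 -0.03111491  0.03988611  0.01557599]
rack [[0.459, 0.149], [0.651, 0.107], [0.704, 0.347], [0.514, 0.392]]
mould top [[0.485, 0.17], [0.495, 0.229], [0.642, 0.197], [0.632, 0.135]] [0.56322728 0.18248463]
0.73 [329.9, 253.1, 53.9, 16.2]
0.6 [276.1, 287.1, 10.2, 72.2]
[ 0.48816059 -0.00168211  0.01      ]
[ 0.64809595 -0.00485766  0.01      ]
```

```bash
python3 -m pendant '[[24.3,-27.3,0,0,0,0.4],[24.3,-27.3,0,0,0,0.4],[24.3,-27.3,0,0,0,0.4],[24.3,-27.3,0,0,0,0.4],[24.3,-27.3,0,0,0,0.4]]' 100 20
python3 -m pendant '[[24.3,-27.3,0,0,0,0.4],[24.3,-27.3,0,0,0,0.4],[24.3,-27.3,0,0,0,0.4],[24.3,-27.3,0,0,0,0.4],[24.3,-27.3,0,0,0,0.4]]'
python3 -m pendant '[[24.3,-27.3,0,0,0,0.4],[24.3,-27.3,0,0,0,0.4],[24.3,-27.3,0,0,0,0.4],[24.3,-27.3,0,0,0,0.4],[24.3,-27.3,0,0,0,0.4]]'
python3 -m pendant '[[0,0,0,0,0,0],[0,0,0,0,0,0],[0,0,0,0,0,0],[0,0,0,0,0,0],[0,0,0,0,0,0]]'
python3 - <<'E'
from h import *
s=arm.state(); p=read_camera("wrist"); print(s["q"].round(3),s["tcp_pos"].round(4),s["ee_rot"].round(3))
T=R.from_rotvec(s["ee_rot"]).as_matrix()[:,1];print("tool y deg",np.degrees(np.arctan2(T[1],T[0])))
c=p["color"].copy()
for yaw,o in((-12.7,(.563,.1825)),):
    t=np.radians(yaw);r=np.array([[np.cos(t),-np.sin(t)],[np.sin(t),np.cos(t)]])
    X=np.array([[*(r@(x,y)+o),.075] for x,y in((75,30),(75,-30),(-75,-30),(-75,30)) for x,y in[(x/1000,y/1000)]])
    uv=wproj(p,X,s);print(uv.round(1).tolist());cv2.polylines(c,[np.round(uv*8).astype(np.int32)],True,(255,0,0),1,cv2.LINE_AA,3)
p2=dict(p);p2["color"]=c;save("w1",p2)
E
```

```text
time: 1.92
tcp_pos: [0.3217, 0.4545, 0.2146]
ee_rot: [0.452, 3.109, 0.0]
contact_force: [0.5, 1.4, -0.6]
finger_gap: 0.092
grasp_force: 0.0
time: 2.33
tcp_pos: [0.4434, 0.3178, 0.2148]
ee_rot: [0.399, 3.116, 0.001]
contact_force: [0.9, 1.2, -0.6]
finger_gap: 0.0922
grasp_force: 0.0
time: 2.75
tcp_pos: [0.565, 0.1812, 0.2148]
ee_rot: [0.345, 3.122, 0.0]
contact_force: [0.6, 0.4, 1.1]
finger_gap: 0.0921
grasp_force: 0.0
time: 3.17
tcp_pos: [0.5632, 0.1838, 0.2146]
ee_rot: [-0.343, -3.123, -0.0]
contact_force: [0.4, -0.1, -0.4]
finger_gap: 0.092
grasp_force: 0.0
[ 0.313  0.303  1.705  0.     1.134 -1.039] [0.5632 0.1838 0.2146] [-0.343 -3.123 -0.   ]
tool y deg 77.47053305650796
[[313.6, 265.0], [257.2, 264.9], [253.8, 119.9], [317.4, 120.0]]
```

View pics/w1.png

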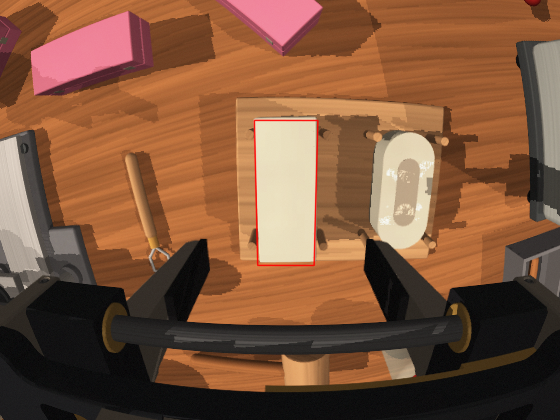

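The wrist view shows the estimated outline lying on the square mould's top, with corners around (255,120) to (315,265). The fingers straddle it, so I can descend.

```bash
python3 -m pendant '[[0,-1,-30,0,0,0],[0,0,-30,0,0,0],[0,0,-30,0,0,0],[0,0,-30,0,0,0],[0,0,-24,0,0,0]]' 100 30
python3 -m pendant '[[0,0,-15,0,0,0],[0,0,-14,0,0,0],[0,0,-11,0,0,0],[0,0,0,0,0,0],[0,0,0,0,0,0]]'
python3 -m pendant '[[0,0,0,0,0,0],[0,0,0,0,0,0],[0,0,0,0,0,0],[0,0,0,0,0,0],[0,0,0,0,0,0]]' 50 35
python3 -m pendant '[[0,0,0,0,0,0],[0,0,0,0,0,0],[0,0,0,0,0,0],[0,0,0,0,0,0],[0,0,0,0,0,0]]' 50 35
```

```text
time: 3.63
tcp_pos: [0.5628, 0.1824, 0.0688]
ee_rot: [-0.343, -3.122, 0.001]
contact_force: [-0.3, -0.1, -0.0]
finger_gap: 0.0921
grasp_force: 0.0
time: 4.05
tcp_pos: [0.5636, 0.1822, 0.0305]
ee_rot: [-0.344, -3.122, 0.0]
contact_force: [1.0, -0.3, 0.1]
finger_gap: 0.0917
grasp_force: 0.0
time: 4.47
tcp_pos: [0.5645, 0.1822, 0.0312]
ee_rot: [0.345, 3.121, 0.001]
contact_force: [1.5, 4.4, 1.0]
finger_gap: 0.0606
grasp_force: 1.7
time: 4.88
tcp_pos: [0.5646, 0.1822, 0.0312]
ee_rot: [0.345, 3.121, 0.001]
contact_force: [-0.2, 2.6, 5.7]
finger_gap: 0.0596
grasp_force: 34.9
```

```bash
python3 -m pendant '[[0,0,10,0,0,0],[0,0,20,0,0,0],[0,0,30,0,0,0],[0,0,20,0,0,0],[0,0,10,0,0,0]]'
python3 -m pendant '[[-3,-19,0,0,0,0.5],[-5,-28,0,0,0,0.5],[-6,-35,0,0,0,0.5],[-6,-35,0,0,0,0.5],[-6,-35,0,0,0,0.5]]'
python3 -m pendant '[[-6,-35,0,0,0,0.5],[-6,-35,0,0,0,0.5],[-6,-35,0,0,0,0.5],[-6,-35,0,0,0,0.5],[-6,-35,0,0,0,0.5]]'
python3 -m pendant '[[-6,-35,0,0,0,0.1],[-6,-28,0,0,0,0],[-5,-18,0,0,0,0],[-1,-9,0,0,0,0],[0,0,0,0,0,0]]'
python3 -m pendant '[[0,0,0,0,0,0],[0,0,0,0,0,0],[0,0,0,0,0,0],[0,0,0,0,0,0],[0,0,0,0,0,0]]'
python3 - <<'E'
from h import *
s=arm.state(); p=read_camera("wrist"); print(s["q"].round(3),s["tcp_pos"].round(4))
T=R.from_rotvec(s["ee_rot"]).as_matrix()[:,1];print("tool y deg",np.degrees(np.arctan2(T[1],T[0])))
c=p["color"].copy()
def rect(yaw,o,z,x0,x1,w,col):
    t=np.radians(yaw);r=np.array([[np.cos(t),-np.sin(t)],[np.sin(t),np.cos(t)]])
    X=np.array([[*(r@(x,y)+o),z] for x,y in((x1,w),(x1,-w),(x0,-w),(x0,w))])
    uv=wproj(p,X,s);cv2.polylines(c,[np.round(uv*8).astype(np.int32)],True,col,1,cv2.LINE_AA,3)
rect(-7.6,(.6146,-.2523),.03,-.22,-.04,.05,(255,0,0))
ang=np.degrees(np.arctan2(T[1],T[0]))-90
rect(ang,s["tcp_pos"][:2],s["tcp_pos"][2]+.0138+.03,-.075,.075,.03,(0,255,0))
p2=dict(p);p2["color"]=c;save("w2",p2)
E
```

```text
time: 5.3
tcp_pos: [0.5642, 0.1817, 0.1225]
ee_rot: [0.345, 3.122, 0.0]
contact_force: [-0.5, 0.8, -6.9]
finger_gap: 0.0597
grasp_force: 34.9
time: 5.72
tcp_pos: [0.536, 0.0284, 0.1194]
ee_rot: [-0.275, -3.127, 0.001]
contact_force: [0.9, -0.6, -6.1]
finger_gap: 0.06
grasp_force: 34.9
time: 6.13
tcp_pos: [0.506, -0.1466, 0.1195]
ee_rot: [-0.208, -3.132, -0.001]
contact_force: [0.8, -0.7, -7.0]
finger_gap: 0.0597
grasp_force: 34.9
time: 6.55
tcp_pos: [0.4887, -0.2366, 0.1197]
ee_rot: [-0.209, -3.133, -0.0]
contact_force: [0.7, 1.1, -5.9]
finger_gap: 0.0598
grasp_force: 34.9
time: 6.97
tcp_pos: [0.4902, -0.2344, 0.1206]
ee_rot: [-0.204, -3.135, -0.0]
contact_force: [-0.4, -0.1, -6.9]
finger_gap: 0.0596
grasp_force: 34.9
[-0.449  0.339  1.893  0.     0.91  -1.89 ] [ 0.4902 -0.2344  0.1206]
tool y deg 82.55885634686574
```

View pics/w2.png

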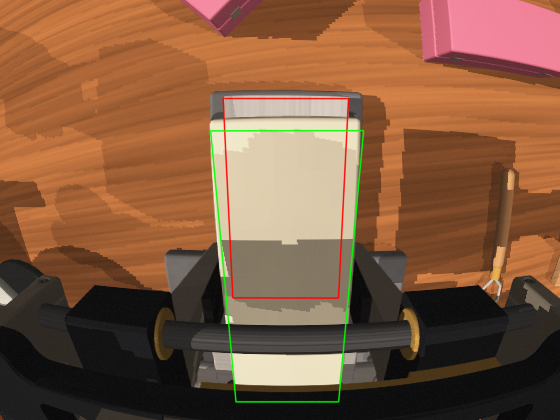

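The red outline lies on the bed's front edge at (223,98) to (349,98). The held mould is square to the bed and centred on it, so I lower it.

```bash
python3 -m pendant '[[0,-1.4,-20,0,0,0],[0,0,-22,0,0,0],[0,0,-18,0,0,0],[0,0,-8,0,0,0],[0,0,-4,0,0,0]]'
python3 -m pendant '[[0,0,-1,0,0,0],[0,0,-1,0,0,0],[0,0,0,0,0,0],[0,0,0,0,0,0],[0,0,0,0,0,0]]'
```

```text
time: 7.43
tcp_pos: [0.4893, -0.236, 0.0474]
ee_rot: [-0.205, -3.133, -0.001]
contact_force: [0.0, 0.1, -6.3]
finger_gap: 0.0597
grasp_force: 34.9
time: 7.85
tcp_pos: [0.4904, -0.2368, 0.0473]
ee_rot: [0.206, 3.134, -0.001]
contact_force: [-0.1, 0.3, -6.5]
finger_gap: 0.0601
grasp_force: 34.9
```

```bash
python3 -m pendant '[[0,0,-1,0,0,0],[0,0,-0.5,0,0,0],[0,0,0,0,0,0],[0,0,0,0,0,0],[0,0,0,0,0,0]]'
```

```text
time: 8.27
tcp_pos: [0.4904, -0.2368, 0.0462]
ee_rot: [0.206, 3.134, -0.001]
contact_force: [-1.3, 0.4, 5.2]
finger_gap: 0.0601
grasp_force: 34.9
```

```bash
python3 -m pendant '[[0,0,0,0,0,0],[0,0,0,0,0,0],[0,0,0,0,0,0],[0,0,0,0,0,0],[0,0,1,0,0,0]]' 95 15
python3 -m pendant '[[-17,2.5,1,0,0,0],[-22,3,0,0,0,0],[-20,2.5,0,0,0,0],[-8.5,1,0,0,0,0],[0,0,0,0,0,0]]'
python3 -m pendant '[[0,0,0,0,0,0],[0,0,0,0,0,0],[0,0,0,0,0,0],[0,0,0,0,0,0],[0,0,0,0,0,0]]'
python3 - <<'E'
from h import *
s=arm.state(); p=read_camera("wrist"); print(s["tcp_pos"].round(4))
a=read_camera("scene"); b=read_camera("side")
for n,q in(("sc",a),("sd",b),("w",p)):
  for d in finder.cut_out(q,"mould_center"):
    c=q["color"][d["region"]].mean(0)
    if c[0]-c[1]<40: print(n,d["score"],d["rect"])
C=np.vstack([cv2.resize(q["color"][y0:y1,x0:x1],(600,300),interpolation=cv2.INTER_CUBIC) for q,(x0,y0,x1,y1) in((p,(120,200,440,360)),(b,(270,240,470,340)))])
cv2.imwrite("pics/c3.png",C[:,:,::-1])
E
```

```text
time: 8.68
tcp_pos: [0.49, -0.2366, 0.046]
ee_rot: [-0.206, -3.135, 0.0]
contact_force: [-0.2, 0.0, 0.1]
finger_gap: 0.0872
grasp_force: 0.0
time: 9.1
tcp_pos: [0.4207, -0.2271, 0.047]
ee_rot: [-0.207, -3.133, -0.001]
contact_force: [0.5, -0.2, 0.4]
finger_gap: 0.0874
grasp_force: 0.0
time: 9.52
tcp_pos: [0.4231, -0.2277, 0.0471]
ee_rot: [0.205, 3.135, -0.0]
contact_force: [-0.5, 0.5, 0.1]
finger_gap: 0.0874
grasp_force: 0.0
[ 0.4231 -0.2277  0.0471]
sc 0.66 [170.7, 253.1, 36.8, 63.9]
sd 0.68 [379.6, 325.5, 176.0, 151.8]
sd 0.65 [350.1, 335.6, 71.0, 51.6]
w 0.55 [281.6, 309.1, 126.0, 156.2]
```

View pics/c3.png

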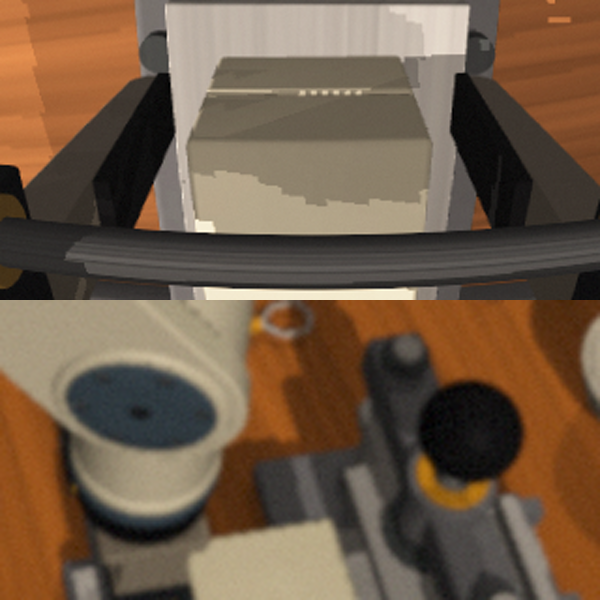

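The near end is square to the fingers. In the wrist view its top edge is at row ~272 (columns 221–350) and its foot at row ~230.

```bash
python3 - <<'E'
from h import *
s=arm.state(); p=read_camera("wrist")
t=np.radians(-7.6);r=np.array([[np.cos(t),np.sin(t)],[-np.sin(t),np.cos(t)]])
k=320/600
for u,v,z in((190,137,.09),(432,137,.09),(222,57,.03),(405,57,.03)):
    X=wray(p,(120+u*k,200+v*160/300),z,s); print(r@(X[:2]-(.6146,-.2523)))
print("tcp",r@(s["tcp_pos"][:2]-(.6146,-.2523)))
E
```

```text
[-0.20625462 -0.030088  ]
[-0.20633288  0.02751895]
[-0.20413065 -0.0307822 ]
[-0.20417977  0.02961229]
tcp [-0.19368565 -0.00086826]
```

```bash
python3 -m pendant '[[0,0,0,0,0,0],[0,0,0,0,0,0],[0,0,0,0,0,0],[0,0,0,0,0,0],[0,0,0,0,0,0]]' 50 25
python3 -m pendant '[[0,0,0,0,0,0],[5,-0.7,0,0,0,0],[12,-1.6,0,0,0,0],[14,-1.9,0,0,0,0],[14,-1.9,0,0,0,0]]'
python3 -m pendant '[[14,-1.7,0,0,0,0],[14,-1.7,0,0,0,0],[14,-1.7,0,0,0,0],[14,-1.7,0,0,0,0],[12,-1.5,0,0,0,0]]'
python3 -m pendant '[[6,-0.8,0,0,0,0],[3,-0.4,0,0,0,0],[0,0,0,0,0,0],[0,0,0,0,0,0],[0,0,0,0,0,0]]'
```

```text
time: 10.28
tcp_pos: [0.4224, -0.2276, 0.0471]
ee_rot: [-0.206, -3.135, 0.0]
contact_force: [-1.3, -1.2, 1.1]
finger_gap: 0.0598
grasp_force: 25.0
time: 10.7
tcp_pos: [0.465, -0.2328, 0.0467]
ee_rot: [-0.206, -3.13, -0.003]
contact_force: [-8.0, 1.8, 5.6]
finger_gap: 0.0598
grasp_force: 25.0
time: 11.12
tcp_pos: [0.5332, -0.2411, 0.0467]
ee_rot: [-0.205, -3.129, -0.003]
contact_force: [-12.7, 1.5, 11.1]
finger_gap: 0.06
grasp_force: 25.0
time: 11.53
tcp_pos: [0.543, -0.2426, 0.0467]
ee_rot: [-0.205, -3.132, -0.002]
contact_force: [-4.5, 1.7, 3.6]
finger_gap: 0.0594
grasp_force: 25.0
```

```bash
python3 -m pendant '[[3,-0.4,0,0,0,0],[2,-0.3,0,0,0,0],[1,-0.1,0,0,0,0],[1,-0.1,0,0,0,0],[0,0,0,0,0,0]]'
python3 -m pendant '[[1,-0.1,0,0,0,0],[0,0,0,0,0,0],[1,-0.1,0,0,0,0],[0,0,0,0,0,0],[0,0,0,0,0,0]]'
```

```text
time: 11.95
tcp_pos: [0.5472, -0.2432, 0.0467]
ee_rot: [-0.205, -3.128, -0.002]
contact_force: [-21.4, 2.4, 13.6]
finger_gap: 0.0598
grasp_force: 25.0
time: 12.37
tcp_pos: [0.5472, -0.2432, 0.0467]
ee_rot: [-0.205, -3.125, -0.003]
contact_force: [-32.6, 4.1, 19.1]
finger_gap: 0.0597
grasp_force: 25.0
```

```bash
python3 -m pendant '[[-2,0.2,0,0,0,0],[0,0,0,0,0,0],[0,0,0,0,0,0],[0,0,0,0,0,0],[0,0,0,0,0,0]]' 90 25
python3 -m pendant '[[-20,2.6,0,0,0,0],[-30,4,0,0,0,0],[-30,4,0,0,0,0],[-20,2.6,0,0,0,0],[0,0,0,0,0,0]]'
python3 -m pendant '[[0,0,0,0,0,0],[0,0,0,0,0,0],[0,0,0,0,0,0],[0,0,0,0,0,0],[0,0,0,0,0,0]]'
python3 - <<'E'
from h import *
s=arm.state(); p=read_camera("wrist"); print(s["tcp_pos"].round(4),s["ee_rot"])
a=read_camera("scene")
np.savez("w4.npz",c=p["color"],**{k:s[k] for k in("tcp_pos","ee_rot")})
A=cv2.resize(a["color"][205:365,85:235],None,fx=2.6,fy=2.6,interpolation=cv2.INTER_CUBIC)
B=cv2.resize(p["color"][200:400,180:380],None,fx=2,fy=2,interpolation=cv2.INTER_CUBIC)
C=np.zeros((416,790,3),np.uint8);C[:416,:390]=A;C[:400,390:]=B
cv2.imwrite("pics/c4.png",C[:,:,::-1])
E
```

```text
time: 12.78
tcp_pos: [0.5477, -0.2432, 0.0464]
ee_rot: [-0.206, -3.129, -0.003]
contact_force: [-20.3, 2.3, 7.9]
finger_gap: 0.083
grasp_force: 0.0
time: 13.2
tcp_pos: [0.4473, -0.2296, 0.0466]
ee_rot: [-0.207, -3.132, -0.002]
contact_force: [-0.4, -0.3, -0.7]
finger_gap: 0.0828
grasp_force: 0.0
time: 13.62
tcp_pos: [0.4522, -0.231, 0.047]
ee_rot: [0.205, 3.134, -0.0]
contact_force: [-0.8, -0.4, -0.2]
finger_gap: 0.0827
grasp_force: 0.0
[ 0.4522 -0.231   0.047 ] [ 2.05158146e-01  3.13444207e+00 -2.60099328e-04]
```

View pics/c4.png

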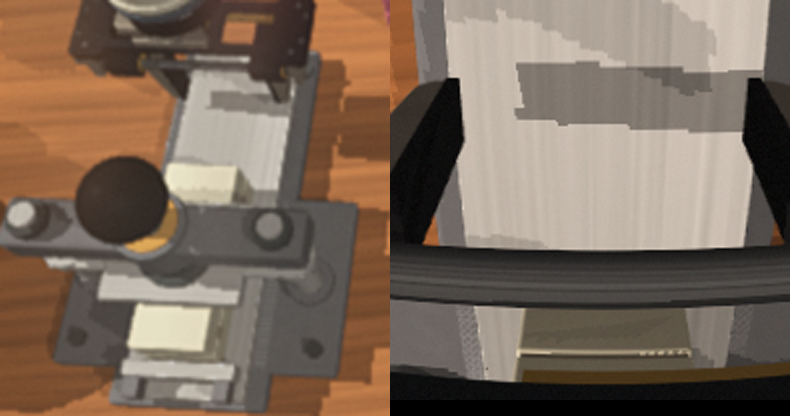

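The scene crop shows the mould under the plate but perhaps a few mm short of the stop. There was still 20 N with the fingers open, so the gripper body must have met the crosshead. I will close the fingers and push the near end instead.

```bash
python3 -m pendant '[[0,0,-3,0,0,0],[0,0,-2,0,0,0],[0,0,0,0,0,0],[0,0,0,0,0,0],[0,0,0,0,0,0]]' 0 20
python3 -m pendant '[[0,0,0,0,0,0],[0,0,0,0,0,0],[0,0,0,0,0,0],[0,0,0,0,0,0],[0,0,0,0,0,0]]'
python3 -m pendant '[[10,-1.3,0,0,0,0],[18,-2.4,0,0,0,0],[18,-2.4,0,0,0,0],[12,-1.6,0,0,0,0],[8,-1,0,0,0,0]]'
python3 -m pendant '[[3,-0.4,0,0,0,0],[2,-0.3,0,0,0,0],[1,-0.1,0,0,0,0],[0,0,0,0,0,0],[0,0,0,0,0,0]]'
```

```text
time: 14.13
tcp_pos: [0.4514, -0.2309, 0.042]
ee_rot: [-0.206, -3.135, -0.0]
contact_force: [-0.4, 0.5, -0.2]
finger_gap: 0.0513
grasp_force: 0.0
time: 14.55
tcp_pos: [0.4515, -0.2309, 0.0421]
ee_rot: [0.206, 3.135, -0.0]
contact_force: [0.0, -0.4, 0.1]
finger_gap: 0.0181
grasp_force: 0.0
time: 14.97
tcp_pos: [0.5197, -0.24, 0.0423]
ee_rot: [0.205, 3.133, -0.001]
contact_force: [-0.7, 1.2, 0.2]
finger_gap: 0.0007
grasp_force: 0.0
time: 15.38
tcp_pos: [0.5228, -0.2403, 0.042]
ee_rot: [-0.206, -3.134, -0.0]
contact_force: [-0.0, 0.2, -0.3]
finger_gap: 0.0008
grasp_force: 0.0
```

```bash
python3 -m pendant '[[2,-0.3,0,0,0,0],[1,-0.1,0,0,0,0],[1,-0.1,0,0,0,0],[0,0,0,0,0,0],[0,0,0,0,0,0]]'
python3 -m pendant '[[1,-0.1,0,0,0,0],[1,-0.1,0,0,0,0],[0,0,0,0,0,0],[0,0,0,0,0,0],[0,0,0,0,0,0]]'
```

```text
time: 15.8
tcp_pos: [0.5268, -0.2408, 0.0421]
ee_rot: [-0.206, -3.134, -0.0]
contact_force: [-4.8, -1.0, 3.0]
finger_gap: 0.0005
grasp_force: 2.3
time: 16.22
tcp_pos: [0.527, -0.2407, 0.0421]
ee_rot: [-0.205, -3.13, -0.001]
contact_force: [-12.1, -0.3, 10.4]
finger_gap: 0.0008
grasp_force: 6.2
```

```bash
python3 -m pendant '[[1,-0.1,0,0,0,0],[0,0,0,0,0,0],[1,-0.1,0,0,0,0],[0,0,0,0,0,0],[0,0,0,0,0,0]]'
python3 -m pendant '[[0,0,0,0,0,0],[0,0,0,0,0,0],[0,0,0,0,0,0],[0,0,0,0,0,0],[0,0,0,0,0,0]]'
```

```text
time: 16.63
tcp_pos: [0.5289, -0.2407, 0.0421]
ee_rot: [-0.205, -3.13, -0.002]
contact_force: [-12.0, 0.3, 11.7]
finger_gap: 0.0006
grasp_force: 6.3
time: 17.05
tcp_pos: [0.5289, -0.2407, 0.0421]
ee_rot: [-0.205, -3.13, -0.002]
contact_force: [-11.7, 0.7, 10.3]
finger_gap: 0.0001
grasp_force: 6.2
```

```bash
python3 -m pendant '[[1,-0.1,0,0,0,0],[0,0,0,0,0,0],[1,-0.1,0,0,0,0],[0,0,0,0,0,0],[0,0,0,0,0,0]]'
python3 -m pendant '[[1,-0.1,0,0,0,0],[0,0,0,0,0,0],[1,-0.1,0,0,0,0],[0,0,0,0,0,0],[0,0,0,0,0,0]]'
```

```text
time: 17.47
tcp_pos: [0.5294, -0.2407, 0.042]
ee_rot: [-0.205, -3.128, -0.002]
contact_force: [-18.0, -0.5, 17.3]
finger_gap: 0.0007
grasp_force: 9.3
time: 17.88
tcp_pos: [0.5293, -0.2406, 0.042]
ee_rot: [-0.205, -3.124, -0.003]
contact_force: [-25.7, 0.0, 24.2]
finger_gap: 0.0002
grasp_force: 13.6
```

```bash
python3 -m pendant '[[-8,1,0,0,0,0],[-20,2.6,0,0,0,0],[-20,2.6,0,0,0,0],[0,0,25,0,0,0],[0,0,40,0,0,0]]'
python3 -m pendant '[[0,0,40,0,0,0],[0,0,40,0,0,0],[0,0,40,0,0,0],[0,0,40,0,0,0],[0,0,20,0,0,0]]' 100 50
python3 -m pendant '[[20,-2,0,0,0,0],[30,-4,0,0,0,0],[30,-4,0,0,0,0],[30,-4,0,0,0,0],[20,-2,0,0,0,0]]'
python3 -m pendant '[[0,0,0,0,0,0],[0,0,0,0,0,0],[0,0,0,0,0,0],[0,0,0,0,0,0],[0,0,0,0,0,0]]'
python3 - <<'E'
from h import *
s=arm.state(); print(s["tcp_pos"].round(4),s["q"].round(3),s["moment"].round(3),s["contact_force"].round(2))
p=read_camera("wrist");a=read_camera("scene");b=read_camera("side")
# black ball centre in wrist
print("pred ball px",wproj(p,[.6146,-.2523,.2296],s))
t=np.radians(-7.6);r=np.array([[np.cos(t),-np.sin(t)],[np.sin(t),np.cos(t)]])
def rec(p,c,z,col):
    X=np.array([[*(r@(x,y)+(.6146,-.2523)),z] for x,y in((.075,.03),(.075,-.03),(-.075,-.03),(-.075,.03))])
    cv2.polylines(c,[np.round(proj(p,X)*8).astype(np.int32)],True,col,1,cv2.LINE_AA,3)
out=[]
for q,(x0,y0,x1,y1) in((a,(95,215,225,355)),(b,(300,250,430,390))):
    c=q["color"].copy();rec(q,c,.09,(255,0,0));out.append(cv2.resize(c[y0:y1,x0:x1],(390,420),interpolation=cv2.INTER_CUBIC))
cv2.imwrite("pics/c5.png",np.hstack(out)[:,:,::-1])
E
```

```text
time: 18.3
tcp_pos: [0.4841, -0.234, 0.1044]
ee_rot: [-0.206, -3.128, -0.005]
contact_force: [1.3, -0.0, 0.8]
finger_gap: 0.0003
grasp_force: 0.0
time: 18.72
tcp_pos: [0.4894, -0.2362, 0.2925]
ee_rot: [0.205, 3.128, -0.004]
contact_force: [-0.3, -0.7, -0.7]
finger_gap: 0.0318
grasp_force: 0.0
time: 19.13
tcp_pos: [0.6202, -0.2516, 0.287]
ee_rot: [0.205, 3.133, -0.0]
contact_force: [0.1, -0.4, 0.2]
finger_gap: 0.0649
grasp_force: 0.0
time: 19.55
tcp_pos: [0.6167, -0.2515, 0.2874]
ee_rot: [0.206, 3.135, -0.0]
contact_force: [-0.5, 0.7, -0.4]
finger_gap: 0.0921
grasp_force: 0.0
[ 0.6167 -0.2515  0.2874] [-0.389  0.362  1.458  0.     1.322 -1.829] [ 0.013 -0.028 -0.014] [-0.46  0.73 -0.39]
pred ball px [[285.2426954 221.889872 ]]
```

View pics/c5.png

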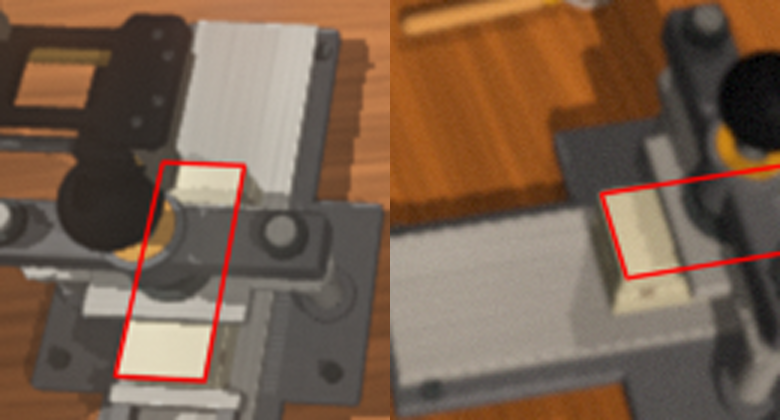

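Both views show the mould filling the predicted home outline, with its far end against the stop at scene-crop (165,380). Next I grip the ball.

```bash
python3 -m pendant '[[-2,-0.8,-20,0,0,0],[0,0,-25,0,0,0],[0,0,-18,0,0,0],[0,0,-9,0,0,0],[0,0,-4,0,0,0]]' 100 50
python3 -m pendant '[[0,0,0,0,0,0],[0,0,0,0,0,0],[0,0,0,0,0,0],[0,0,0,0,0,0],[0,0,0,0,0,0]]' 40 50
python3 -m pendant '[[0,0,0,0,0,0],[0,0,0,0,0,0],[0,0,0,0,0,0],[0,0,0,0,0,0],[0,0,0,0,0,0]]'
python3 -c "
from h import *
s=arm.state();print(s['tcp_pos'],s['moment'],s['q'].round(3))"
```

```text
time: 20.12
tcp_pos: [0.6146, -0.252, 0.2096]
ee_rot: [-0.206, -3.133, -0.001]
contact_force: [1.0, 0.3, 0.6]
finger_gap: 0.0917
grasp_force: 0.0
time: 20.53
tcp_pos: [0.6159, -0.2524, 0.212]
ee_rot: [0.206, 3.134, -0.001]
contact_force: [-0.3, 0.4, 0.0]
finger_gap: 0.0608
grasp_force: 0.0
time: 20.95
tcp_pos: [0.6159, -0.2523, 0.212]
ee_rot: [0.206, 3.134, -0.0]
contact_force: [-0.1, 0.4, 6.7]
finger_gap: 0.0584
grasp_force: 50.0
[ 0.61592727 -0.25232158  0.21195032] [ 0.26430413  0.03227684 -0.01701572] [-0.391  0.417  1.544  0.     1.179 -1.831]
```

```bash
python3 -m pendant '[[0,0,0,0,0,0],[0,0,0,0,0,0],[0,0,-2,0,0,0],[0,0,-2,0,0,0],[0,0,0,0,0,0]]' 75 50
python3 -m pendant '[[-1,0,0,0,0,0],[0,0,0,0,0,0],[0,0,0,0,0,0],[0,0,0,0,0,0],[0,0,0,0,0,0]]' 40 50
python3 -m pendant '[[0,0,0,0,0,0],[0,0,0,0,0,0],[0,0,0,0,0,0],[0,0,0,0,0,0],[0,0,0,0,0,0]]'
python3 -c "
from h import *
s=arm.state();print(s['tcp_pos'],s['moment'],s['q'].round(3))"
```

```text
time: 21.37
tcp_pos: [0.615, -0.2521, 0.2062]
ee_rot: [-0.206, -3.134, -0.001]
contact_force: [-0.3, 0.0, -0.1]
finger_gap: 0.0688
grasp_force: 0.0
time: 21.78
tcp_pos: [0.6142, -0.2521, 0.2068]
ee_rot: [-0.206, -3.134, -0.0]
contact_force: [-0.2, 2.3, -3.7]
finger_gap: 0.0584
grasp_force: 50.0
time: 22.2
tcp_pos: [0.6142, -0.2521, 0.2068]
ee_rot: [-0.206, -3.134, -0.0]
contact_force: [-0.8, 0.4, -3.9]
finger_gap: 0.0582
grasp_force: 50.0
[ 0.61418566 -0.25213247  0.20676251] [ 0.2500538   0.13925313 -0.03136333] [-0.392  0.42   1.551  0.     1.171 -1.832]
```

```bash
cat > m.py <<'E'
from h import *
s=arm.state();T=R.from_rotvec(s["ee_rot"]).as_matrix()[:,1]
print("M",s["moment"].round(3),"F",s["contact_force"].round(1),"tooly",np.degrees(np.arctan2(T[1],T[0])).round(1),"q6",s["q"][5].round(3),s["qvel"][5].round(3))
E
python3 -m pendant '[[0,0,0,0,0,-7],[0,0,0,0,0,-7],[0,0,0,0,0,-7],[0,0,0,0,0,-7],[0,0,0,0,0,-7]]'; python3 m.py
python3 -m pendant '[[0,0,0,0,0,-3.5],[0,0,0,0,0,-3.5],[0,0,0,0,0,-3.5],[0,0,-0.3,0,0,-3.5],[0,0,-0.2,0,0,-3.5]]'; python3 m.py
```

```text
time: 22.62
tcp_pos: [0.6141, -0.252, 0.2055]
ee_rot: [-1.146, -2.923, -0.0]
contact_force: [1.2, 0.6, -14.6]
finger_gap: 0.0581
grasp_force: 50.0
M [ 0.034 -0.486  0.393] F [  1.2   0.6 -14.6] tooly 47.2 q6 -1.215 1.456
time: 23.03
tcp_pos: [0.6141, -0.252, 0.2049]
ee_rot: [-1.574, -2.717, 0.0]
contact_force: [2.6, 0.3, -13.1]
finger_gap: 0.0584
grasp_force: 50.0
M [ 0.054 -0.513  0.324] F [  2.6   0.3 -13.1] tooly 29.8 q6 -0.913 0.727
```

```bash

python3 -m pendant '[[0,0,-0.6,0,0,-3.5],[0,0,-0.6,0,0,-3.5],[0,0,-0.3,0,0,-3.5],[0,0,-0.2,0,0,-3.5],[0,0,-0.2,0,0,-3.5]]'; python3 m.py
python3 -m pendant '[[0,0,-0.2,0,0,-3.5],[0,0,-0.2,0,0,-3.5],[0,0,-0.2,0,0,-3.5],[0,0,-0.1,0,0,-3.5],[0,0,-0.1,0,0,-3.5]]'; python3 m.py
```

```text
time: 23.45
tcp_pos: [0.6142, -0.2521, 0.2041]
ee_rot: [-1.969, -2.447, 0.0]
contact_force: [-0.6, 1.8, -5.3]
finger_gap: 0.0585
grasp_force: 50.0
M [0.146 0.117 0.322] F [-0.6  1.8 -5.3] tooly 12.4 q6 -0.607 0.728
time: 23.87
tcp_pos: [0.6143, -0.2521, 0.2034]
ee_rot: [-2.319, -2.119, 0.0]
contact_force: [-0.2, 1.7, -5.0]
finger_gap: 0.0584
grasp_force: 50.0
M [0.157 0.121 0.341] F [-0.2  1.7 -5. ] tooly -5.1 q6 -0.302 0.73
```

```bash

python3 -m pendant '[[0,0,-0.2,0,0,-3.5],[0,0,-0.2,0,0,-3.5],[0,0,-0.2,0,0,-3.5],[0,0,-0.1,0,0,-3.5],[0,0,-0.1,0,0,-3.5]]'; python3 m.py
python3 -m pendant '[[0,0,-0.1,0,0,-3],[0,0,-0.1,0,0,-3],[0,0,-0.1,0,0,-3],[0,0,-0.1,0,0,-3],[0,0,-0.1,0,0,-3]]'; python3 m.py
```

```text
time: 24.28
tcp_pos: [0.6143, -0.2521, 0.2028]
ee_rot: [-2.614, -1.742, 0.0]
contact_force: [-0.0, 1.6, -5.4]
finger_gap: 0.0584
grasp_force: 50.0
M [0.126 0.166 0.388] F [-0.   1.6 -5.4] tooly -22.6 q6 0.004 0.729
time: 24.7
tcp_pos: [0.6143, -0.2521, 0.2022]
ee_rot: [-2.819, -1.387, 0.001]
contact_force: [-0.3, 1.2, -6.3]
finger_gap: 0.0583
grasp_force: 50.0
M [0.183 0.174 0.434] F [-0.3  1.2 -6.3] tooly -37.6 q6 0.265 0.623
```

```bash

python3 -m pendant '[[0,0,-0.1,0,0,-3],[0,0,-0.1,0,0,-3],[0,0,-0.1,0,0,-3],[0,0,-0.1,0,0,-3],[0,0,-0.1,0,0,-3]]'; python3 m.py
python3 -m pendant '[[0,0,-0.1,0,0,-3],[0,0,-0.1,0,0,-3],[0,0,-0.1,0,0,-3],[0,0,-0.1,0,0,-3],[0,0,-0.1,0,0,-3]]'; python3 m.py
```

```text
time: 25.12
tcp_pos: [0.6143, -0.2521, 0.2017]
ee_rot: [-2.975, -1.007, 0.001]
contact_force: [0.3, 1.5, -6.0]
finger_gap: 0.0582
grasp_force: 50.0
M [0.189 0.131 0.477] F [ 0.3  1.5 -6. ] tooly -52.6 q6 0.527 0.622
time: 25.53
tcp_pos: [0.6143, -0.2521, 0.2011]
ee_rot: [-3.082, -0.61, 0.001]
contact_force: [0.9, 1.1, -5.1]
finger_gap: 0.0578
grasp_force: 50.0
M [0.196 0.181 0.521] F [ 0.9  1.1 -5.1] tooly -67.6 q6 0.788 0.624
```

```bash

python3 -m pendant '[[0,0,0,0,0,0],[0,0,0,0,0,0],[0,0,0,0,0,0],[0,0,0,0,0,0],[0,0,0,0,0,0]]' 100 50; python3 m.py
python3 -m pendant '[[0,0,5,0,0,0],[0,0,20,0,0,0],[0,0,35,0,0,0],[0,0,35,0,0,0],[0,0,30,0,0,0]]'
python3 -m pendant '[[-20,0,10,0,0,0],[-20,0,0,0,0,0],[0,0,0,0,0,0],[0,0,0,0,0,0],[0,0,0,0,0,0]]'
python3 - <<'E'
from h import *
a=read_camera("scene");b=read_camera("side")
f=[cv2.resize(q["color"][y0:y1,x0:x1],(390,420),interpolation=cv2.INTER_CUBIC) for q,(x0,y0,x1,y1) in((a,(95,215,225,355)),(b,(300,250,430,390)))]
cv2.imwrite("pics/c6.png",np.hstack(f)[:,:,::-1])
E
```

```text
time: 25.95
tcp_pos: [0.6147, -0.2525, 0.202]
ee_rot: [3.081, 0.613, 0.001]
contact_force: [-0.4, -0.3, 0.4]
finger_gap: 0.0894
grasp_force: 0.0
M [-0.075  0.151  0.043] F [-0.4 -0.3  0.4] tooly -67.5 q6 0.786 0.004
time: 26.37
tcp_pos: [0.6146, -0.2524, 0.3294]
ee_rot: [3.08, 0.613, 0.002]
contact_force: [0.5, -0.9, 0.2]
finger_gap: 0.0924
grasp_force: 0.0
time: 26.78
tcp_pos: [0.5748, -0.2523, 0.3367]
ee_rot: [3.081, 0.613, 0.001]
contact_force: [0.3, 0.7, -0.3]
finger_gap: 0.0922
grasp_force: 0.0
```

View pics/c6.png

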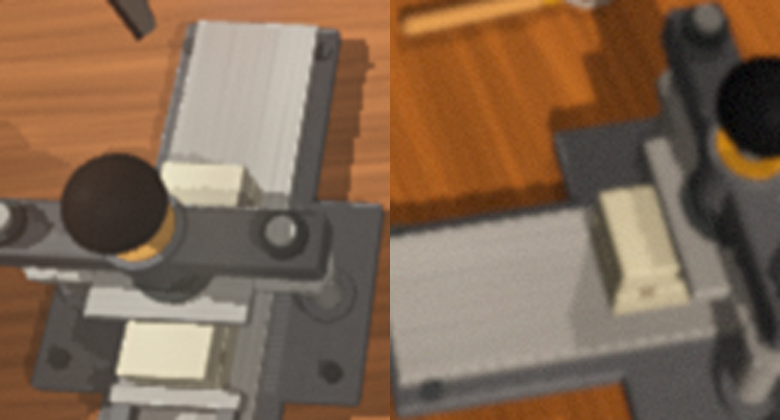

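The mould still sits at home under the lowered plate, and the arm is clear of everything. I'm handing in.

```bash
python3 -c "
from h import *
print(ticket.hand_in())"
```

```text
the job is handed in; nothing more can be done
None
```

I've handed the job in, but the simulator returned no verdict: the long mould is home against the stop, and the plate presses on it with about 80 N, judged from the screw torque. I never moved the round-ended mould or the loop tool, and about 27 s of the 72 s were used.

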